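# Clamp the tiffin lid with its hinged ring and latch

### The job

Close up the steel tiffin: swing the open half of its clamp ring round the rims of the tier and lid and press its lug against the rubber buffer, then swing the latch lever round so that its hook pin passes behind the lug and over centre, and press the lever home on its stop. Press each one home with a firm thumb's push of 10 to 15 N, never over 16 N, then let go; leave the tumblers, jar and pan where they stand.

Things in the scene. Friction and masses are not known exactly. Their poses are not given: they have to be found in the camera images.
- tiffin: Round steel tiffin in a cradle screwed to the counter (cannot move), tier 110 mm across. Origin: centre of its underside on the counter, z up. Rims of tier and lid, 122 mm across, meet 80 mm up. A clamp ring (132 mm outside, 72 to 90 mm high) goes round them: the -y half is fixed, the +y half swings on an upright hinge at +x. The ring's split is at -x, roughly facing the robot.
- lid: Loose steel lid lying on the tier's rim, flange 122 mm across and 4 mm thick, 33 mm high with a small knob; origin at the centre of its underside. It starts 4 to 7 mm off centre, towards the open side; closing the ring slides it home.
- rim_centre (a point): Centre of the tier's rim (80 mm high, on the tiffin's axis): the lid's origin belongs here.
- clamp: The swinging half ring and its lug. Origin on the hinge axis at counter height; shut, its axes are the tiffin's. It shuts on a black rubber buffer (12 mm wide, 16 mm high) on the fixed lug, a 6 mm plate standing out radially on the split's -y side, 54 to 78 mm high. The buffer starts to give at 5 N, then takes 4 N per mm, and springs back when let go, so only the latch keeps the ring drawn up.
- clamp_hinge (a point): Point on the upright hinge axis of the swinging half ring, 72 mm from the tiffin's axis on its +x side, 66 mm high. Seen from above the ring shuts counter-clockwise about it, by 0.6 to 1.05 rad. The hinge stays where it is left (1.5 N at the lug to move it slowly, somewhat more when fast).
- lug_head (a point): Centre of the upright round head (14 mm diameter, 54 to 78 mm high) at the outer end of the swinging lug, 162 mm from the hinge axis; from the head to the ring runs a flat neck 5 mm thick, 24 mm high. Push the lug shut from its outer, open side. Axes as clamp.
- lug_home (a point): Fixed to the tiffin: where lug_head is when the clamp is fully drawn up (90 mm from the tiffin's axis towards -x, 8 mm towards +y, 66 mm high). The buffer first meets the lug 0.5 to 4.5 mm short of it: how soon differs and has to be felt. The latch pin gets behind the head of a lug resting on the buffer, but not if it is more than 5.5 mm short of home.
- lever: The latch lever; origin on its pivot axis at counter height, x axis along the handle towards its tip. The handle is an upright flat bar 6 mm thick, 80 to 104 mm high, from 32 to 94 mm from the pivot. Push it on its flat side, about 65 mm from the pivot.
- lever_pivot (a point): Point on the upright pivot axis of the lever, at the end of the fixed lug, 92 mm high (mid-height of the handle). Seen from above the lever shuts clockwise, by 1.8 to 2.2 rad from its start, where it points outwards from the tiffin; it stays where it is left.
- lever_tip (a point): Outer end of the handle, 94 mm from the pivot, 92 mm high. Shut on its stop, the lever points (from the pivot, seen from above) 61 to 68 degrees counter-clockwise of the tiffin's +x; where exactly must be felt. The pin meets the lug 0.3 to 0.6 rad before the stop; the load at the handle rises to some 2 to 10 N, dies away at dead centre 0.03 to 0.15 rad before the stop; the stop is solid.
- latch_pin (a point): Centre of the upright hook pin (10 mm diameter, 56 to 80 mm high) under the lever, 28.6 mm from the pivot on the line to the tip. Latched, it has passed round the lug head and rests against the head's +y side, past its middle towards the ring.
- tumbler_a: Glass tumbler 68 mm across, 105 mm high, to the robot's right; origin at the centre of its underside. Bystander.
- tumbler_b: The second, identical tumbler. Bystander.
- jar: White plastic screw-top jar 84 mm across, 130 mm high, to the robot's left; origin at the centre of its underside. Bystander.
- chai_pan: Aluminium chai pan 140 mm across, 75 mm high, with a long handle, on a green trivet behind the tiffin to the right; origin at the centre of its underside. Bystander.
Not all that is in view belongs to the job. What is meant by the lid is not orange or turquoise, and is the smaller of those in its own colour.

How it is judged:
On the way, in this order (a step that is already met when the one before it is completed fails the run):
1. the swinging half ring is round the rims with its lug pressed on the buffer with at least 9 N, within 6 mm of home, the latch pin still clear of it (horizontal distance between lug_head and lug_home below 0.006 m and horizontal distance between latch_pin and lug_home above 0.014 m and contact force between the fingers and clamp above 9 N), for 0.15 s.
2. the latch pin is behind the lug head and the lever is pressed on its stop with at least 9 N (x of latch_pin in the frame of lug_head above 0.004 m and y of latch_pin in the frame of lug_head above 0.004 m and contact force between the fingers and lever above 9 N), for 0.15 s.
At the end, for the whole second after the job is handed in: The lug head is drawn to within 2.8 mm of home, the latch pin sits behind it over centre (at least 4 mm past the head's centre towards the ring, 4 to 13.5 mm beside it), and the lid lies flat and still within 4 mm of the rim's centre (horizontal distance between lug_head and lug_home below 0.0028 m and x of latch_pin in the frame of lug_head above 0.004 m and y of latch_pin in the frame of lug_head between 0.004 and 0.0135 m and horizontal distance between lid and rim_centre below 0.004 m and angle between lid's own z axis and vertical below 0.06 rad and linear speed of lid below 0.02 m/s); the robot touches nothing.
It fails at once if the ring pushed with more than 16 N (contact force between any of the fingers, the arm and clamp above 16 N).
It fails at once if the lever pushed with more than 16 N (contact force between any of the fingers, the arm and lever above 16 N).
It fails at once if the lid tipped or knocked (angle between lid's own z axis and vertical above 0.15 rad).
It fails at once if a bystander moved more than 20 mm (distance of any of tumbler_a, tumbler_b, jar, chai_pan from where it was at the start of the episode above 0.02 m).
It also fails if it takes over 72 s, if anything falls off the work surface, if the arm or the gripper's body presses on something with over 40 N, if the wrist force passes 120 N, or if a joint passes its speed limit or range.

### The arm

A 6-joint arm with a two-finger parallel gripper is mounted at the origin on the work surface. World frame = base frame: x ahead of the robot, y to its left, z up, the work surface at z = 0. Lengths are in m, angles in rad, forces in N, time in s.
With the tool pointing down it reaches from about 0.325 to 0.875 m from the base axis. Payload 4.4 kg.
Tool frame: the origin (TCP) lies midway between the tips of the shut fingers; the grasp point (between the pads) lies 19 mm behind it; z points along the fingers, x is the direction in which the jaws open and shut, and the axes are right-handed (so a half turn about z gives the same grasp; the last joint's range is limited). The gripper opens to 85 mm and grips with 20 to 120 N. Pads are 22 mm wide; open, the fingers measure 114 mm over their backs; the gripper's body (76 mm by 85 mm) begins 54 mm behind the grasp point. The pads swing forward as they close: fully open they stand 13 mm farther back than shut.
Start: joints at [1.058, 0.207, 1.542, -0, 1.393, -0.15], TCP at [0.204, 0.538, 0.231] pointing down, gripper open.
Joint ranges: [-2.73, 2.73], [-0.86, 2.22], [0.23, 2.46], [-1.11, 4.25], [0.08, 2.63], [-2.82, 2.82]. Speed limits (rad/s): [2.79, 2.79, 3.14, 3.14, 3.14, 3.14].

### API

Orientations are given as a 3x3 rotation matrix whose columns are the frame's x, y, z axes.
In Python, from cell import arm gives the robot as it stands. Calls block until the motion is done:
- arm.move_pose(position, orientation): joint-space move of the TCP to a pose.
- arm.move_l(position, rate=0.15, rotation=None, f_stop=None): straight line of the TCP; rotation=None keeps the orientation; rate is the mean speed in m/s. With f_stop (N) it stops when the force on the tool has changed by that much, and returns True; else False.
- arm.movej(angles): joint-space move.
- arm.open() and arm.clamp(): open the fingers fully, or close them until they stop; the grip force is fixed at half the most.
- arm.dwell(seconds).
- arm.ik(position, orientation): joint angles nearest the present ones, or None.
- arm.sense(): the state.
- arm.snapshot(name): name is "scene" or "top"; returns (picture, depth): 480x640x3 uint8, red, green, blue; 480x640 float32, m along the optical axis (not along the pixel's ray), 0 where there is no reading.
- arm.camera_model(name): a dict with "camera_matrix" (3x3 intrinsics, pixels), "k1" (the pictures are not rectified: a ray, as slopes to the right and down, at radius r is drawn at 1 + k1 r^2 times it, then the intrinsics apply), "rvec" (rotation vector, rad) and "tvec" (3), from world to camera coordinates, as OpenCV has them. Camera axes: x right, y down, z forward; pixel columns grow to the right and rows downward; lengths in m; the calibration is good to about 2 mm. A picture is of the moment at which its call begins. camera_model takes no time and is no camera call.
A pose or a line that the arm cannot do raises arm.Unreachable and nothing moves.
- arm.finish_job(): hands the job in, once; it reports no verdict.
The state is a dict: "time_s": time; "q": joint angles; "qvel": joint speeds; "joint_torque": joint torques, N m; "tool_pos": TCP position; "orientation": TCP orientation; "ft_force": force on the tool from outside, world axes, zero at the start; "torque": the same for the moment, N m; "gripper_width": opening from 0.0 (shut) to 1.0 (fully open).
Only numpy, scipy, OpenCV 4.12 (cv2) and the standard library are available. Lean on these libraries where they do the work, as an engineer would, in place of code of your own. Each camera call takes 0.05 s, during which the arm holds its last target.

## Working session

There is one attempt and no reset: what is moved stays moved. The work goes in short steps, each a Python script; the robot and the scene stay as the last script left them, time stands still between calls to the robot, and variables do not carry over. Pictures are saved under pics/ and viewed, and the job is handed in when it is done.

```bash
ls; mkdir -p pics
cat > h.py <<'E'
import numpy as np, cv2
from cell import arm
def snap(n,f):
    im,d=arm.snapshot(n); cv2.imwrite(f'pics/{f}.png',im[:,:,::-1]); np.savez(f'pics/{f}.npz',im=im,d=d); return im,d
def cam(n):
    m=arm.camera_model(n); R=cv2.Rodrigues(np.array(m['rvec'],float))[0]; return np.array(m['camera_matrix'],float),m['k1'],R,np.array(m['tvec'],float).ravel()
def ray(n,uv):
    K,k1,R,t=cam(n); uv=np.array(uv,float).reshape(-1,1,2)
    p=cv2.undistortPoints(uv,K,np.array([k1,0,0,0.]),).reshape(-1,2)
    d=np.c_[p,np.ones(len(p))]@R; return -R.T@t,d
def onplane(n,uv,z):
    c,d=ray(n,uv); s=(z-c[2])/d[:,2]; return c+d*s[:,None]
def bydepth(n,uv,dep):
    c,d=ray(n,uv); return c+d*np.array(dep).reshape(-1,1)
def proj(n,P):
    m=arm.camera_model(n);K,k1,R,t=cam(n)
    return cv2.projectPoints(np.array(P,float).reshape(-1,1,3),cv2.Rodrigues(R)[0],t,K,np.array([k1,0,0,0.]))[0].reshape(-1,2)
E
python3 - <<'E'
from h import *
for n in('scene','top'):
    snap(n,n+'0'); K,k1,R,t=cam(n); print(n,K.round(1).tolist(),k1,(-R.T@t).round(3),R.round(3).tolist())
s=arm.sense();print(s)
E
```

```text
pics
scene [[560.1, 0.0, 318.3], [0.0, 560.1, 247.4], [0.0, 0.0, 1.0]] -0.14495091019760092 [ 1.137 -0.669  0.786] [[0.79, 0.613, 0.014], [0.391, -0.486, -0.782], [-0.473, 0.623, -0.623]]
top [[528.7, 0.0, 310.5], [0.0, 528.7, 236.7], [0.0, 0.0, 1.0]] -0.15470012722488483 [0.54  0.007 1.134] [[0.007, -1.0, -0.004], [-0.999, -0.007, -0.042], [0.042, 0.004, -0.999]]
{'time_s': 0.1, 'q': array([ 1.05848899e+00,  2.07369686e-01,  1.54282995e+00,  3.31512315e-05,
        1.39349825e+00, -1.50478153e-01]), 'qvel': array([-0.00115645, -0.00313332, -0.00398511, -0.00091736,  0.00052314,
        0.0013454 ]), 'joint_torque': array([-8.59176180e-04, -3.84099019e+01, -2.92548180e+01, -3.42629255e-04,
        4.85503231e-03, -1.22775612e-05]), 'tool_pos': array([0.20318905, 0.53716575, 0.23021312]), 'orientation': array([[ 3.53989972e-01,  9.35248617e-01, -1.06040117e-03],
       [ 9.35246913e-01, -3.53991390e-01, -1.81895076e-03],
       [-2.07654406e-03, -3.47846589e-04, -9.99997783e-01]]), 'ft_force': array([ 0.20296279, -0.04085995, -0.0184439 ]), 'torque': array([ 0.04887644, -0.00856373,  0.00543495]), 'gripper_width': 1.0018206467973028}
```

View pics/top0.png

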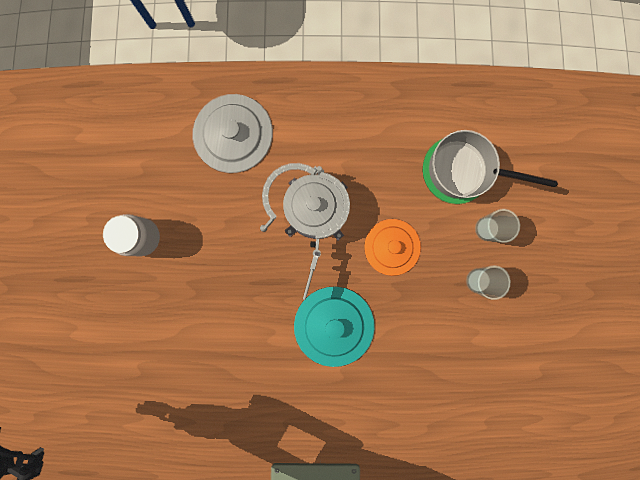

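View pics/scene0.png

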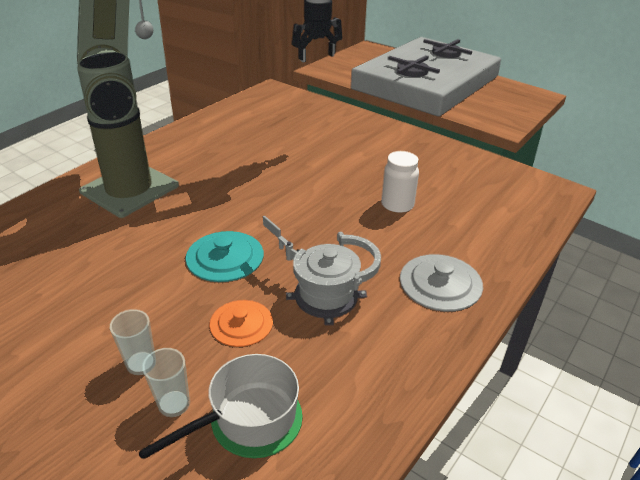

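Run:
```python
import cv2
im=cv2.imread('pics/top0.png')
cv2.imwrite('pics/top0z.png',cv2.resize(im[120:320,210:430],None,fx=3.6,fy=3,interpolation=2)[:, :])
im=cv2.imread('pics/scene0.png')
cv2.imwrite('pics/scene0z.png',cv2.resize(im[150:330,200:420],None,fx=3.3,fy=3.3,interpolation=2))
```

```text
(no output)
```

View pics/top0z.png

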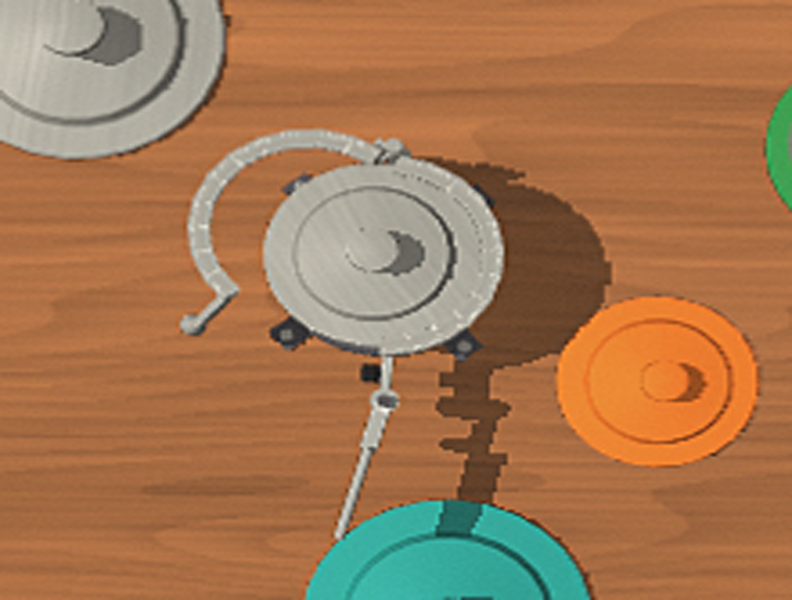

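View pics/scene0z.png

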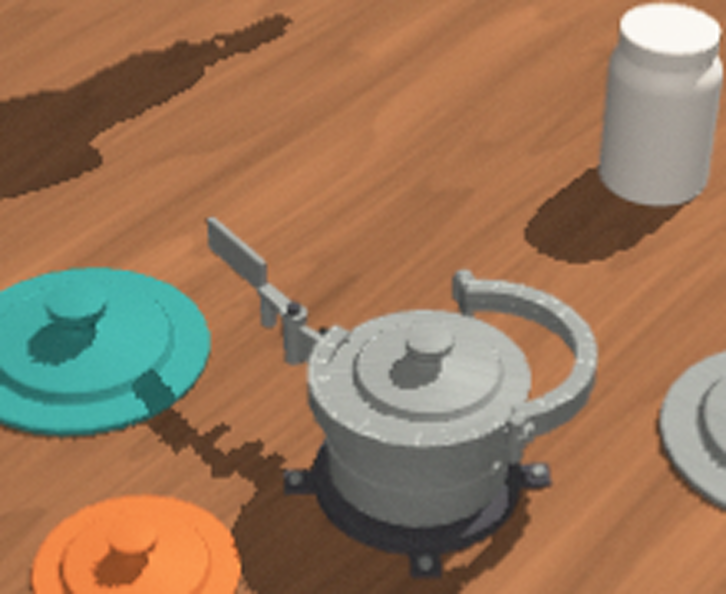

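The top view shows the hinge near (318,170), the lug head near (264,228), the lever pivot near (317,253) and the lever tip near (304,299). The lid is near (316,205). Next I'll measure them at their known heights and check the scene view.

Run:
```python
from h import *
a=cv2.imread('pics/top0.png'); 
def z(im,x0,y0,w,h,s,f): cv2.imwrite(f,cv2.resize(im[y0:y0+h,x0:x0+w],None,fx=s,fy=s,interpolation=cv2.INTER_NEAREST))
z(a,255,210,80,60,9,'pics/tz1.png'); z(a,290,240,60,60,9,'pics/tz2.png')
b=cv2.imread('pics/scene0.png'); z(b,255,210,80,60,9,'pics/sz1.png')
hinge=onplane('top',[(317.8,170)],90)[0] if 0 else onplane('top',[(317.8,170)],.090)[0]
lug=onplane('top',[(263.6,228.3)],.078)[0]
piv=onplane('top',[(316.9,253.3)],.09)[0]
tip=onplane('top',[(304.4,299)],.104)[0]
print(hinge,lug,piv,tip,np.linalg.norm((hinge-lug)[:2]),np.linalg.norm((piv-tip)[:2]))
d=np.load('pics/top0.npz')['d']
for p in [(318,170),(264,228),(317,253),(309,280),(316,204),(265,195),(340,220)]:
    print(p,bydepth('top',[p],[d[p[1],p[0]]])[0].round(4))
```

```text
[ 0.71673785 -0.00162665  0.09      ] [0.60042337 0.10609517 0.078     ] [ 0.55101919 -0.00087455  0.09      ] [0.4618418  0.02293501 0.104     ] 0.15853406497172334 0.09230115095263638
(318, 170) [ 0.716  -0.002   0.0945]
(264, 228) [0.6009 0.105  0.0808]
(317, 253) [ 0.5516 -0.0011  0.0922]
(309, 280) [0.499  0.0142 0.1071]
(316, 204) [0.646  0.0017 0.1155]
(265, 195) [0.6658 0.1028 0.092 ]
(340, 220) [ 0.6171 -0.0461  0.0911]
```

View pics/tz1.png

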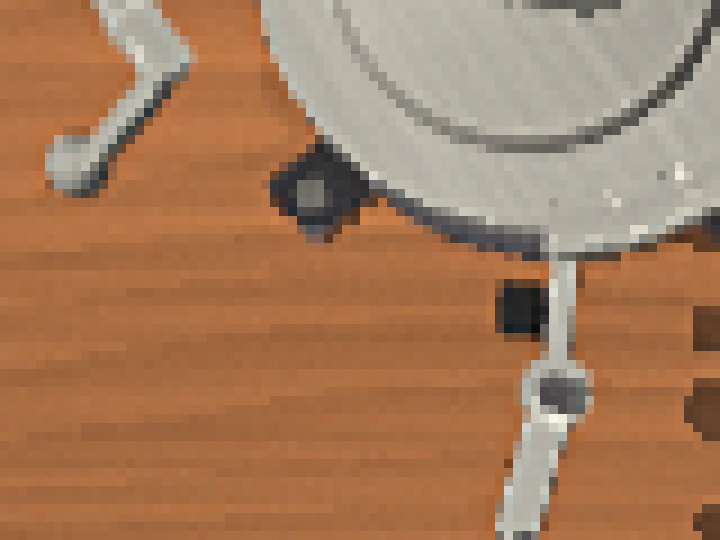

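View pics/tz2.png

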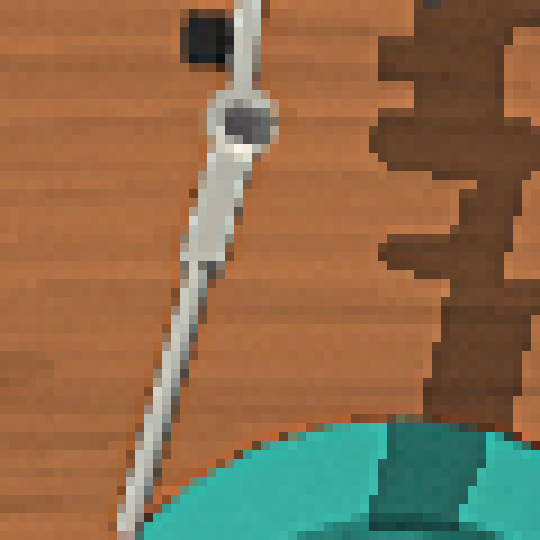

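View pics/sz1.png

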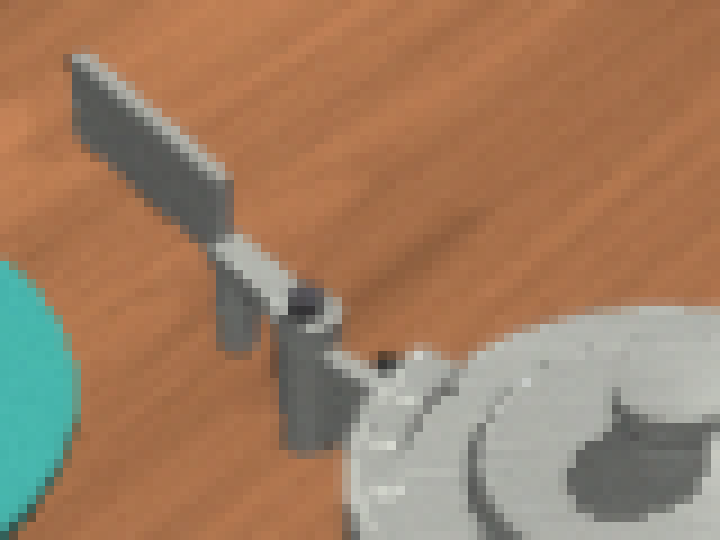

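Run:
```python
from h import *
a=cv2.imread('pics/top0.png'); 
def z(im,x0,y0,w,h,s,f): cv2.imwrite(f,cv2.resize(im[y0:y0+h,x0:x0+w],None,fx=s,fy=s,interpolation=cv2.INTER_NEAREST))
z(a,275,155,85,100,6,'pics/tz3.png'); z(a,300,155,45,40,14,'pics/tz4.png')
b=cv2.imread('pics/scene0.png'); z(b,285,225,105,90,7,'pics/sz2.png')
```

```text
(no output)
```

View pics/tz3.png

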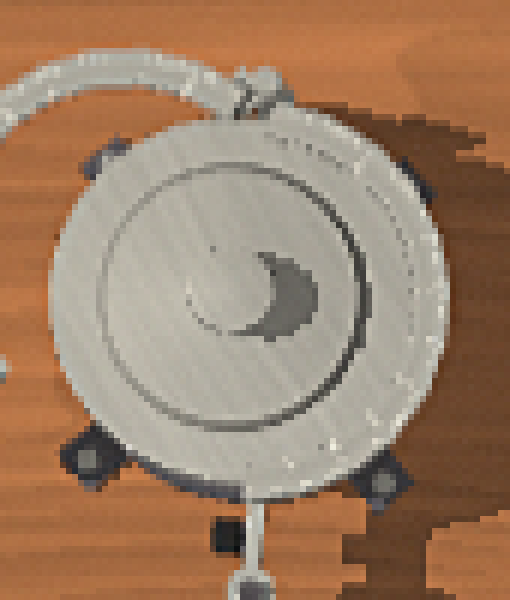

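View pics/tz4.png

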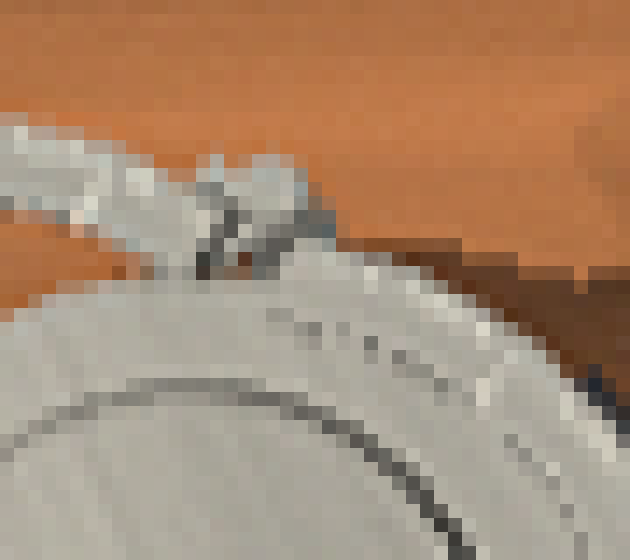

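View pics/sz2.png

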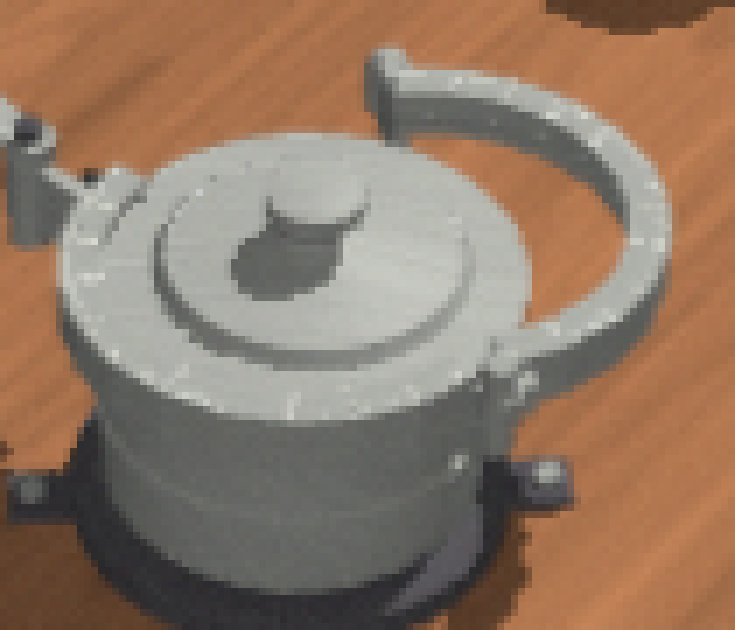

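Run:
```python
from h import *
from scipy.optimize import least_squares
from scipy.ndimage import map_coordinates
im=np.load('pics/top0.npz')['im']; 
S=cv2.cvtColor(im,cv2.COLOR_RGB2HSV)[:,:,1].astype(float)
print(S[205,316],S[210,352],S[228,285],S[208,356])
c0=np.array([.645,-.003])
def edge(ang,r0,r1,z,thr=70):
    r=np.arange(r0,r1,.0002); P=np.c_[c0[0]+r*np.cos(ang),c0[1]+r*np.sin(ang),np.full(len(r),z)]
    uv=proj('top',P); v=map_coordinates(S,[uv[:,1],uv[:,0]],order=1)
    k=np.where(v>thr)[0]
    return P[k[0],:2] if len(k) else None
def fit(pts,R=None):
    pts=np.array(pts)
    f=(lambda p:np.hypot(*(pts-p[:2]).T)-(R or p[2]))
    s=least_squares(f,[*c0,.066] if R is None else c0,loss='soft_l1',f_scale=.001); return s.x,np.abs(f(s.x)).round(4)
pts=[];A=[]
for a in np.deg2rad(np.arange(-155,-25,5)):   # -y side
    p=edge(a,.05,.08,.09)
    if p is not None: pts.append(p)
print('ring fixedR',*fit(pts,.066)); print('ring free',*fit(pts))
# lid: +y side flange top z=.084 
for zl in(.084,):
  pts=[edge(a,.05,.08,zl) for a in np.deg2rad(np.arange(45,125,5))]
  pts=[p for p in pts if p is not None]
  print('lid',*fit(pts,.061),*fit(pts))
# swinging ring outer arc
```

```text
24.0 152.0 160.0 142.0
ring fixedR [0.64756205 0.00092548] [0.0004 0.0164 0.0148 0.0147 0.0004 0.0007 0.0005 0.0003 0.     0.0004
 0.0007 0.0005 0.0002 0.0006 0.0004 0.0003 0.0006 0.0003 0.     0.0003
 0.0047 0.0033 0.0027 0.0001 0.0007 0.0001]
ring free [0.64747267 0.00635833 0.07090457] [0.0019 0.0144 0.0131 0.0134 0.0006 0.0014 0.0009 0.0005 0.     0.0003
 0.0004 0.0001 0.0003 0.0001 0.0001 0.0002 0.0001 0.0001 0.0002 0.0003
 0.0045 0.0029 0.002  0.001  0.0006 0.0015]
lid [0.64926258 0.00695703] [0.0045 0.0053 0.001  0.0005 0.0004 0.0002 0.0001 0.0001 0.0002 0.
 0.0003 0.     0.0003 0.0002 0.0001 0.0005] [ 0.65013437 -0.00441128  0.07180762] [0.0011 0.0027 0.0028 0.0018 0.0011 0.0004 0.     0.0003 0.0003 0.0006
 0.0002 0.0004 0.0004 0.     0.0004 0.0005]
```

Run:
```python
from h import *
lug=onplane('top',[(262.8,227.8)],.078)[0][:2]
for z in(.08,.092,.104): print('piv',z,onplane('top',[(316.5,253.05)],z)[0])
c=np.array([.6476,.0009]); print('lug',lug)
for yaw in np.deg2rad([-6,-4,-2,0,2,4]):
    h=c+.072*np.array([np.cos(yaw),np.sin(yaw)]); print(np.rad2deg(yaw),h,np.linalg.norm(lug-h))
# scene checks: lug head top in sz2 (385,58)/7+(285,225); pivot top (25,130)
s=[(385/7+284.5,60/7+224.5),(27/7+284.5,130/7+224.5)]
print(onplane('scene',s[:1],.078),onplane('scene',s[1:],.09))
# lug plate centreline in top: tz1 (564,270)->(562,350), z=.078
q=np.array([(564,270),(558,352)])/9-.5+[255,210]; p=onplane('top',q,.078); print(p, np.rad2deg(np.arctan2(*(p[0]-p[1])[[1,0]])))
# hinge bolt: tz4 approx (262,195)
print(onplane('top',[(262/14-.5+300,195/14-.5+155)],.09))
tip=onplane('top',[(304.2,299)],.104)[0]; print('tip',tip)
# buffer centre tz1 (523,308)
print('buf',onplane('top',[(523/9+254.5,308/9+209.5)],.074))
```

```text
piv 0.08 [ 5.51616287e-01 -1.52738524e-04  8.00000000e-02]
piv 0.092 [ 5.51485264e-01 -6.78043867e-05  9.20000000e-02]
piv 0.104 [5.51354241e-01 1.71297502e-05 1.04000000e-01]
lug [0.60141646 0.10771345]
-6.000000000000001 [ 0.71920558 -0.00662605] 0.16415784151351376
-4.0 [ 0.71942461 -0.00412247] 0.1625828890820454
-2.0 [ 0.71955614 -0.00161276] 0.16096336453748109
0.0 [0.7196 0.0009] 0.15929991222753198
2.0 [0.71955614 0.00341276] 0.15759320043893688
4.0 [0.71942461 0.00592247] 0.15584392200681893
[[0.60477258 0.10524737 0.078     ]] [[5.53234373e-01 5.22250658e-04 9.00000000e-02]]
[[ 5.78712230e-01 -1.32162195e-03  7.80000000e-02]
 [ 5.60499459e-01 -1.08605269e-04  7.80000000e-02]] -3.81041633887164
[[ 0.71990836 -0.00243326  0.09      ]]
tip [0.46183881 0.02332384 0.104     ]
buf [[0.57032572 0.00772416 0.074     ]]
```

```bash
cat >> h.py <<'E'
c=np.array([.648,.001]); YAW=np.deg2rad(-3.5)
def rot(a): return np.array([[np.cos(a),-np.sin(a)],[np.sin(a),np.cos(a)]])
HINGE=c+rot(YAW)@[.072,0]
def Rt(th): return np.array([[np.cos(th),np.sin(th),0],[np.sin(th),-np.cos(th),0],[0,0,-1.]])
def lugpose(op,gap,xl=-.091,z=.060):
    # op: opening angle (rad, 0 = home); gap: finger side face to head
    p=np.array([xl,.008+.007+.011+gap]); 
    w=HINGE+rot(YAW-op)@(p-[.072,0]); return np.array([w[0],w[1],z]),Rt(YAW-op)
def F(): 
    s=arm.sense(); return s['ft_force'],s['tool_pos'],s['time_s']
E
python3 - <<'E'
from h import *
arm.clamp()
op=.643
p,R=lugpose(op,.02,z=.2); print(p)
arm.move_pose(p,R); print(F())
p,R=lugpose(op,.015); arm.move_l(p,rate=.1)
print(F(), arm.sense()['gripper_width'])
b=F()[0]
p,R=lugpose(op,-.006); h=arm.move_l(p,rate=.02,f_stop=1.2); print(h,F()); f,t,_=F()
h0=lugpose(op,0)[0]; print('gap at stop',(t-h0)@R[:,1], f-b)
snap('top','top1');snap('scene','scene1')
E
```

```text
[0.62540413 0.13718192 0.2       ]
(array([ 0.21337455, -0.79343898, -0.11755314]), array([0.625026  , 0.13842577, 0.20012363]), 2.9583)
(array([ 0.1765678 , -0.51988272,  0.15422518]), array([0.62296532, 0.13343976, 0.06097558]), 4.5083) -0.0007028584783224025
True (array([ 0.65448379,  0.22433184, -0.26845727]), array([0.6124844 , 0.1224851 , 0.05941472]), 5.225)
gap at stop -0.00043461126104371367 [ 0.47791598  0.74421456 -0.42268245]
```

View top1.

Run:
```python
import cv2,numpy as np
a=cv2.imread('pics/top1.png')[130:310,220:400]; b=cv2.imread('pics/scene1.png')[170:320,250:430]
a=cv2.resize(a,(480,480)); b=cv2.resize(b,None,fx=1.7,fy=3.2)[:480]
cv2.imwrite('pics/c1.png',np.hstack([a,b]))
```

```text
(no output)
```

View pics/c1.png

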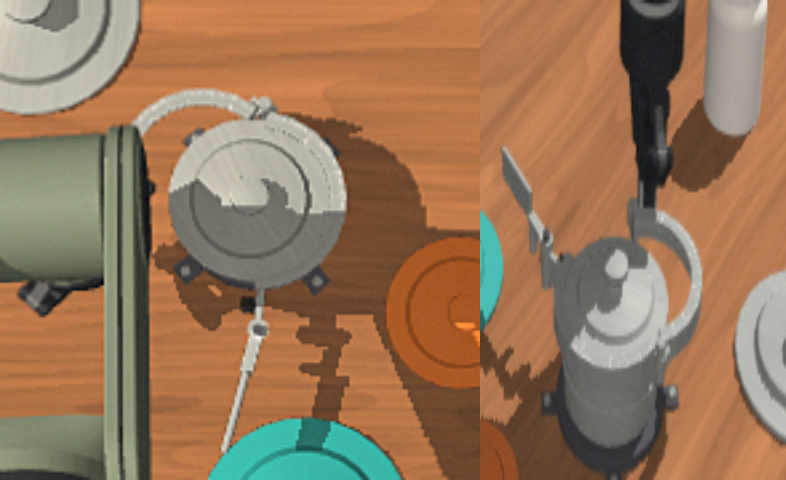

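The fingertips are against the outer side of the lug head, near (640,215) in the composite. The contact point matches the measured lug to about 0.5 mm. Next is the sweep.

Run:
```python
from h import *
for op in np.arange(.60,.065,-.045):
    p,R=lugpose(op,0); h=arm.move_l(p,rate=.05,rotation=R,f_stop=7)
    f,t,ts=F(); print(round(op,3),h,f.round(2),((t-p)*1e3).round(1),round(ts,2))
    if h: break
```

```text
0.6 False [-0.04 -0.23  0.22] [-0.4 -0.1 -0.3] 5.62
0.555 False [ 0.15  0.21 -0.47] [-0.1 -0.2 -0. ] 5.92
0.51 False [0.35 0.61 0.08] [-0.  -0.2  0.1] 6.22
0.465 False [-0.18  0.02  0.32] [-0.1 -0.2  0.1] 6.53
0.42 False [ 0.12 -0.68  0.33] [-0.1 -0.2  0.1] 6.83
0.375 False [ 0.82  0.56 -0.48] [-0.1 -0.2  0. ] 7.12
0.33 False [-0.9  -0.02  1.04] [-0.1 -0.2  0. ] 7.42
0.285 False [0.15 0.03 0.38] [-0.1 -0.2 -0. ] 7.72
0.24 False [-0.47 -0.06 -0.11] [-0.1 -0.2  0. ] 8.03
0.195 False [ 1.26  0.59 -0.15] [-0.  -0.2  0. ] 8.32
0.15 False [ 0.51  0.58 -0.54] [-0.  -0.2  0. ] 8.62
0.105 False [-0.53  0.84 -0.07] [-0.  -0.2  0. ] 8.93
```

Run:
```python
from h import *
snap('top','top2');snap('scene','scene2')
a=cv2.imread('pics/top2.png')[130:310,220:400]; b=cv2.imread('pics/scene2.png')[200:320,270:400]
cv2.imwrite('pics/c2.png',np.hstack([cv2.resize(a,(400,480)),cv2.resize(b,(400,480))]))
```

```text
(no output)
```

View pics/c2.png

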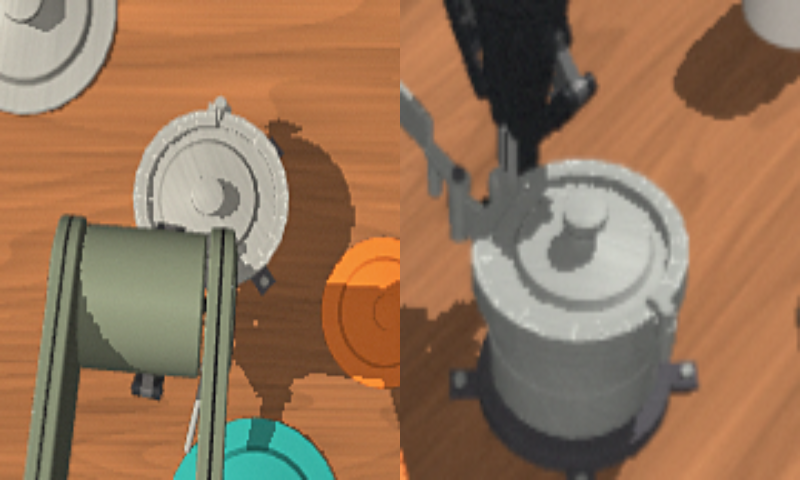

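The ring is nearly shut. I'll press it in small steps, using averaged force readings.

```bash
cat >> h.py <<'E'
def fav(n=8):
    L=[]
    for _ in range(n): arm.dwell(.02); L.append(arm.sense()['ft_force'])
    return np.mean(L,0)
E
python3 - <<'E'
from h import *
# baseline: back off slightly
p,R=lugpose(.105,.004); arm.move_l(p,rate=.05,rotation=R); b=fav(); print('base',b)
y=lambda R:R[:,1]
for op in (.06,.045,.035):
    p,R=lugpose(op,0); h=arm.move_l(p,rate=.03,rotation=R,f_stop=6); f=fav(4)-b; print(op,h,f.round(2),round(-f@R[:,1],2))
s=0; step=.0006; p0,R=lugpose(.035,0)
while s<.016:
    s+=step; h=arm.move_l(p0+R[:,1]*s,rate=.015,f_stop=6)
    f=fav(4)-b; n=-f@R[:,1]; t=arm.sense()['tool_pos']
    print(round(s*1e3,2),h,f.round(2),round(n,2),round((p0[1]-t[1])*1e3,2))
    if n>3: step=.0003
    if n>11: break
f=[]
for _ in range(12): arm.dwell(.03); f.append(-(arm.sense()['ft_force']-b)@R[:,1])
print('held',np.round(f,1),np.mean(f),arm.sense()['time_s'])
hd=arm.sense()['tool_pos'][:2]-.018*R[:2,1]*-1; 
home=c+rot(YAW)@[-.09,.008]; t=arm.sense()['tool_pos'][:2]+.018*R[:2,1]; print('short of home',-(home-t)@R[:2,1]*-1e3)
E
```

```text
base [-0.20910281  0.09794463  0.02695526]
0.06 False [0.33 0.82 0.31] 0.85
0.045 False [0.25 2.18 0.2 ] 2.19
0.035 False [-0.15  2.57  0.59] 2.55
0.6 False [-0.23  2.49  0.64] 2.46 0.6
1.2 False [0.09 4.17 0.87] 4.16 0.91
1.5 False [-0.46  5.03  0.96] 4.96 0.93
1.8 False [-0.3   6.18  0.69] 6.12 0.99
2.1 False [0.41 6.58 0.76] 6.59 1.03
2.4 False [0.2  7.04 1.03] 7.02 1.13
2.7 False [0.46 7.93 1.01] 7.94 1.26
3.0 False [0.15 8.12 0.25] 8.1 1.43
3.3 False [0.17 8.54 1.17] 8.52 1.57
3.6 False [0.37 8.9  0.96] 8.9 1.72
3.9 False [0.19 9.4  0.85] 9.38 1.85
4.2 False [ 0.44 10.08  0.84] 10.07 2.0
4.5 False [ 0.49 10.27  0.69] 10.26 2.11
4.8 False [ 0.62 10.16  0.85] 10.17 2.26
5.1 False [ 0.38 11.16  1.02] 11.15 2.39
held [10.7 11.3 11.4 11.  12.3 11.  10.8 10.9 11.3 10.6 10.9 11.7] 11.140054069324586 15.7917
short of home 3.2336633619011583
```

The buffer was felt: contact at about 5 N, then about 4 N/mm. I held 11 N, so now I'll release and move to the lever.

```bash
cat >> h.py <<'E'
PIV=np.array([.552,0.0])
def levpose(a,gap,r=.063,z=.088):
    # a: world angle of handle; finger on CCW side
    u=np.array([np.cos(a),np.sin(a)]); n=np.array([-u[1],u[0]])
    w=PIV+r*u+n*(.003+.011+gap); return np.array([w[0],w[1],z]),Rt(a-np.pi)
E
python3 - <<'E'
from h import *
p,R=lugpose(.02,.03); arm.move_l(p,rate=.1,rotation=R)
p[2]=.23; arm.move_l(p,rate=.2)
a=np.deg2rad(165.3); p,R=levpose(a,.03,z=.23); print(R[:,1],p); arm.move_l(p,rate=.2,rotation=R)
print(arm.sense()['q'].round(2),arm.sense()['time_s'])
snap('top','top3');snap('scene','scene3')
A=cv2.imread('pics/top3.png')[140:320,230:410]; B=cv2.imread('pics/scene3.png')[200:320,250:400]
cv2.imwrite('pics/c3.png',np.hstack([cv2.resize(A,(400,480)),cv2.resize(B,(400,480))]))
E
```

```text
[-0.25375794 -0.96726775  0.        ] [ 0.47989678 -0.02657303  0.23      ]
[-0.24  0.01  1.77  0.    1.37  0.02] 18.0333
```

View pics/c3.png

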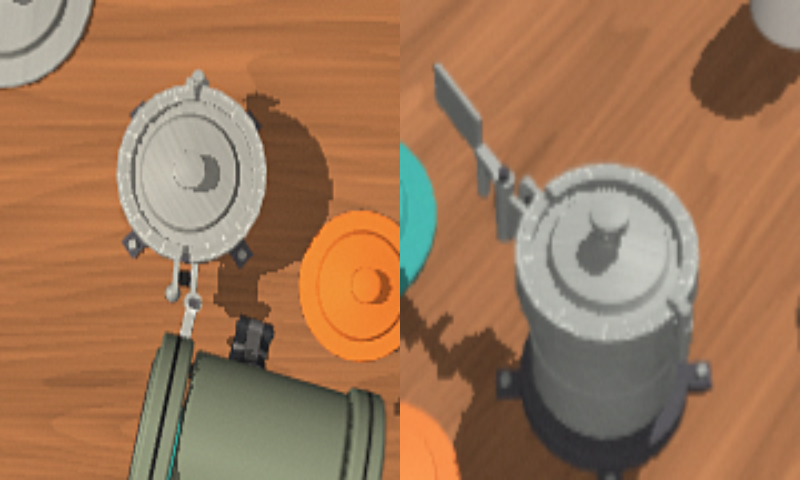

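Ring shut: the lug head is at about (172,293) in the composite, resting by the buffer. Now the lever.

Run:
```python
from h import *
a=np.deg2rad(165.3)
p,R=levpose(a,.015,z=.085); arm.move_l(p,rate=.12); b=fav(); print('base',b)
p,R=levpose(a,-.006,z=.085); h=arm.move_l(p,rate=.02,f_stop=1.5); f,t,ts=F(); q=levpose(a,0,z=.085)[0]; print(h,(t-q)@R[:,1],f-b)
for d in np.arange(160,99,-5.):
    p,R=levpose(np.deg2rad(d),0,z=.085); h=arm.move_l(p,rate=.05,rotation=R,f_stop=6); f,t,ts=F(); f=f-b
    print(d,h,f.round(2),round(f@R[:,1],2),((t-p)*1e3).round(1),round(ts,2))
    if h: break
snap('top','top4');snap('scene','scene4')
A=cv2.imread('pics/top4.png')[140:320,230:410]; B=cv2.imread('pics/scene4.png')[200:320,250:400]
cv2.imwrite('pics/c4.png',np.hstack([cv2.resize(A,(400,480)),cv2.resize(B,(400,480))]))
```

```text
base [-0.10151219 -0.12382473  0.16196405]
False -0.0060335382164652136 [-0.34024898  0.5477962  -0.59730728]
160.0 False [ 0.05 -0.36 -0.1 ] 0.32 [-0. -0.  0.] 21.08
155.0 False [-0.1   0.86  0.06] -0.73 [0.1 0.  0. ] 21.35
150.0 False [ 0.67 -0.02 -1.18] -0.32 [ 0.  -0.1  0. ] 21.62
145.0 False [-0.3   0.41  0.72] -0.16 [ 0.  -0.2  0. ] 21.88
140.0 False [-0.91 -1.14 -0.11] 1.46 [ 0.  -0.2  0. ] 22.15
135.0 False [-0.27 -0.13 -0.48] 0.29 [-0.  -0.2  0. ] 22.42
130.0 False [-0.45  0.41 -0.16] 0.08 [-0.  -0.1 -0. ] 22.68
125.0 False [-0.3   0.19  0.47] 0.14 [-0.  -0.2  0. ] 22.95
120.0 False [ 0.15  0.36 -0.15] -0.31 [-0.1 -0.1 -0. ] 23.22
115.0 False [ 0.85 -1.   -0.51] -0.34 [-0.1 -0.1  0. ] 23.48
110.0 False [-0.47  1.18  0.17] 0.03 [-0.1 -0.1 -0. ] 23.75
105.0 False [-0.13  0.45 -0.11] 0.01 [-0.1 -0.1 -0. ] 24.02
100.0 False [0.06 0.17 0.11] -0.09 [-0.1 -0.1  0. ] 24.28
```

View pics/c4.png

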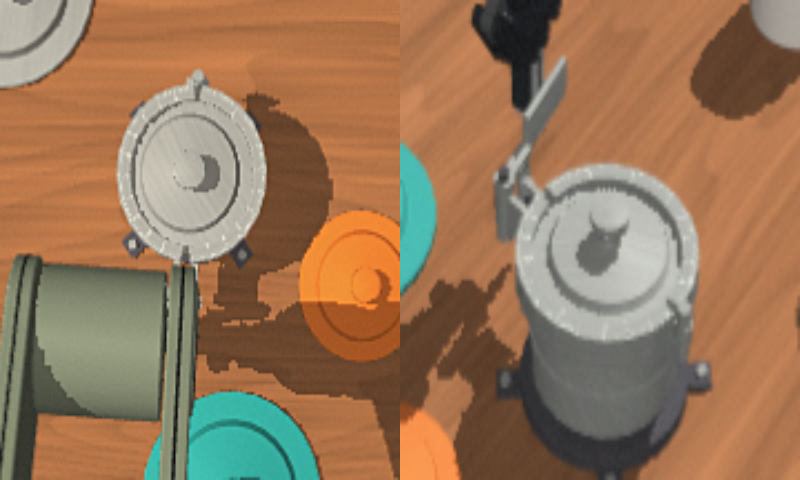

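```bash
cat >> h.py <<'E'
def levstep(d,b,rate=.02,fs=5,n=3):
    p,R=levpose(np.deg2rad(d),0,z=.085); h=arm.move_l(p,rate=rate,rotation=R,f_stop=fs)
    f=fav(n)-b; t=arm.sense()['tool_pos']; v=f@R[:,1]
    print(round(d,2),h,f.round(2),'n',round(v,2),'lag',round((t-p)@R[:,1]*1e3,2),round(arm.sense()['time_s'],2)); return h,v
E
python3 - <<'E'
from h import *
b=np.array([-.1,-.12,.16])
d=100.
while d>72:
    d-=2 if d>90 else 1.
    h,v=levstep(d,b)
    if v>12: print('high');break
E
```

```text
98.0 False [-0.02 -0.36 -0.7 ] n 0.07 lag 0.1 24.7
96.0 False [0.05 0.32 0.14] n -0.09 lag 0.0 25.02
94.0 False [ 0.58 -0.26 -0.33] n -0.56 lag 0.01 25.33
92.0 False [0.29 0.35 0.47] n -0.3 lag -0.02 25.65
90.0 False [ 0.34  0.1  -0.23] n -0.34 lag -0.04 25.97
89.0 False [-0.2  -0.29 -0.12] n 0.2 lag 0.03 26.27
88.0 False [-0.12 -0.24 -0.16] n 0.11 lag -0.05 26.57
87.0 False [ 0.06 -0.09  0.12] n -0.07 lag -0.05 26.87
86.0 False [-1.37  0.81  0.39] n 1.42 lag 0.24 27.17
85.0 False [-2.49  0.29  1.42] n 2.5 lag 0.51 27.47
84.0 False [-4.05  0.57  2.17] n 4.09 lag 0.49 27.77
83.0 False [-2.53  0.62  0.9 ] n 2.58 lag -0.11 28.07
82.0 False [-2.95  1.1   1.25] n 3.08 lag 0.11 28.37
81.0 False [-1.56  1.91 -1.01] n 1.84 lag -0.26 28.67
80.0 False [-1.99  1.36 -1.02] n 2.19 lag -0.12 28.97
79.0 False [-1.97  1.7  -2.26] n 2.26 lag -0.08 29.27
78.0 False [-1.52  1.38 -1.89] n 1.77 lag -0.11 29.57
77.0 False [-2.08  1.34 -2.13] n 2.33 lag -0.11 29.87
76.0 False [-1.85  1.36 -1.45] n 2.12 lag -0.14 30.17
75.0 False [-1.58  1.58 -1.6 ] n 1.93 lag -0.18 30.47
74.0 False [-0.93  1.   -1.5 ] n 1.16 lag -0.28 30.77
73.0 False [-0.89  1.1  -1.63] n 1.17 lag -0.36 31.07
72.0 False [-1.16  0.33 -1.36] n 1.2 lag -0.47 31.37
```

Run:
```python
from h import *
snap('top','top5');snap('scene','scene5')
A=cv2.imread('pics/top5.png')[140:320,230:410]; B=cv2.imread('pics/scene5.png')[210:290,270:370]
cv2.imwrite('pics/c5.png',np.hstack([cv2.resize(A,(250,480)),cv2.resize(B,(550,480),interpolation=2)]))
```

```text
(no output)
```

View pics/c5.png

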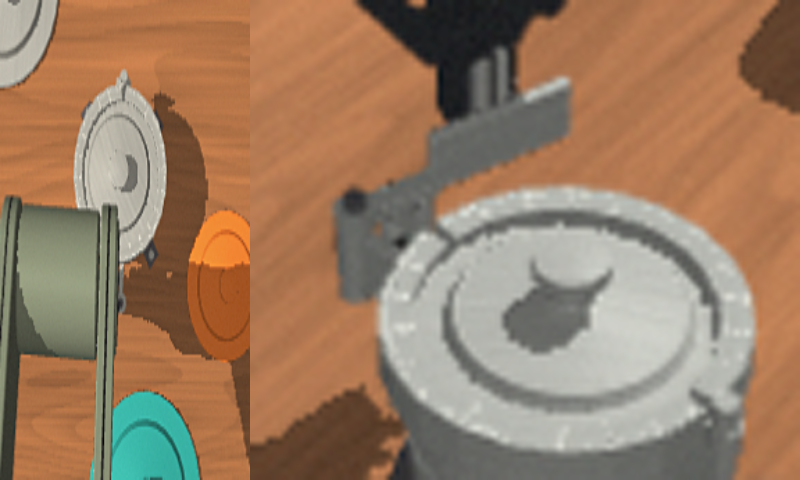

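The handle is being pushed squarely by the fingers and is past the pin's load peak. I'll continue to the stop.

Run:
```python
from h import *
b=np.array([-.1,-.12,.16])
d=72.
while d>45:
    d-=.5 if True else 0
    h,v=levstep(d,b,rate=.012,n=3 if d<66 else 2)
    if v>11.2: break
L=[]
for _ in range(14): arm.dwell(.03); L.append(np.linalg.norm(arm.sense()['ft_force']-b))
print('held',np.round(L,1),np.mean(L),arm.sense()['time_s'])
```

```text
71.5 False [-1.68  0.71  0.65] n 1.82 lag -0.12 31.75
71.0 False [-2.88  0.99  2.58] n 3.04 lag 0.16 32.03
70.5 False [-2.43  0.61  1.85] n 2.49 lag -0.2 32.32
70.0 False [-0.43  0.81  0.12] n 0.68 lag -0.54 32.6
69.5 False [-0.43  0.47  0.47] n 0.56 lag -0.16 32.88
69.0 False [-2.04  1.39  1.44] n 2.41 lag 0.21 33.17
68.5 False [-1.22  0.27  0.92] n 1.23 lag -0.16 33.45
68.0 False [-1.64  0.65  1.57] n 1.76 lag 0.13 33.73
67.5 False [-0.35  0.4   0.26] n 0.48 lag -0.26 34.02
67.0 False [-0.71  0.54  0.55] n 0.87 lag 0.04 34.3
66.5 False [-0.27  0.27 -0.83] n 0.35 lag -0.38 34.58
66.0 False [-1.36  0.45 -0.11] n 1.43 lag -0.07 34.87
65.5 False [-2.09  1.3   1.06] n 2.44 lag 0.24 35.17
65.0 False [-0.63  0.26  0.54] n 0.68 lag -0.25 35.47
64.5 False [ 0.34  0.01 -0.36] n -0.3 lag -0.46 35.77
64.0 False [0.07 0.39 0.13] n 0.11 lag -0.14 36.07
63.5 False [-1.7   0.22  0.73] n 1.62 lag 0.22 36.37
63.0 False [-1.22  0.15  1.  ] n 1.16 lag -0.02 36.67
62.5 False [-0.6   0.86  0.38] n 0.92 lag -0.08 36.97
62.0 False [-0.38 -0.62 -0.17] n 0.04 lag -0.27 37.27
61.5 False [-0.68  0.61 -0.22] n 0.89 lag 0.03 37.57
61.0 False [ 0.4   0.33 -0.78] n -0.19 lag -0.15 37.87
60.5 False [-1.54  1.2   0.73] n 1.93 lag 0.31 38.17
60.0 False [-4.47  2.14  3.13] n 4.95 lag 0.75 38.47
59.5 False [-5.78  2.94  4.43] n 6.48 lag 1.24 38.77
59.0 False [-6.53  3.53  5.56] n 7.42 lag 1.79 39.07
58.5 False [-7.92  4.37  6.5 ] n 9.04 lag 2.3 39.37
58.0 False [-9.32  5.11  7.62] n 10.61 lag 2.86 39.67
57.5 False [-10.31   5.89   8.15] n 11.86 lag 3.4 39.97
held [15.2 14.3 15.4 14.4 15.1 14.5 13.6 14.1 14.8 14.9 15.4 15.3 14.1 14.3] 14.67274843310614 40.4333
```

The held normal force was about 12 N, and about 14.7 N in total with vertical friction, so I'm releasing now.

Run:
```python
from h import *
p,R=levpose(np.deg2rad(60),.04,z=.085); arm.move_l(p,rate=.06)
p[2]=.25; arm.move_l(p,rate=.2); p2=np.array([.35,.3,.28]); arm.move_l(p2,rate=.25)
print(fav(),arm.sense()['time_s'])
snap('top','top6');snap('scene','scene6')
A=cv2.imread('pics/top6.png')[150:270,260:370]; B=cv2.imread('pics/scene6.png')[210:300,270:370]
cv2.imwrite('pics/c6.png',np.hstack([cv2.resize(A,(400,440),interpolation=2),cv2.resize(B,(400,440),interpolation=2)]))
```

```text
[-0.08439323  0.06713102 -0.09309223] 43.7167
```

View pics/c6.png

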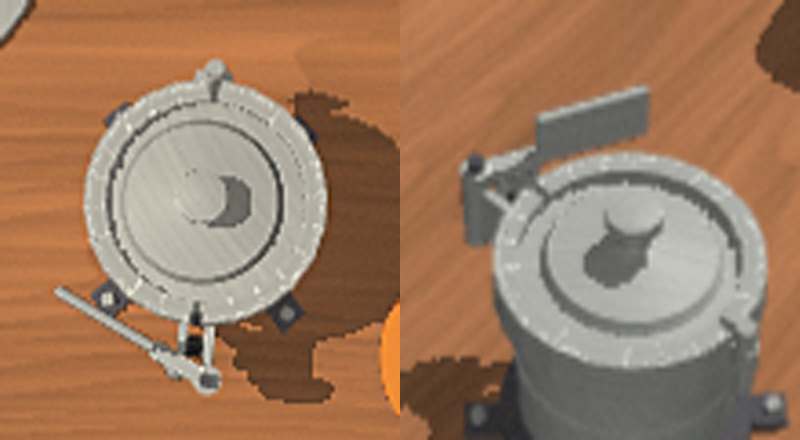

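View pics/top6.png

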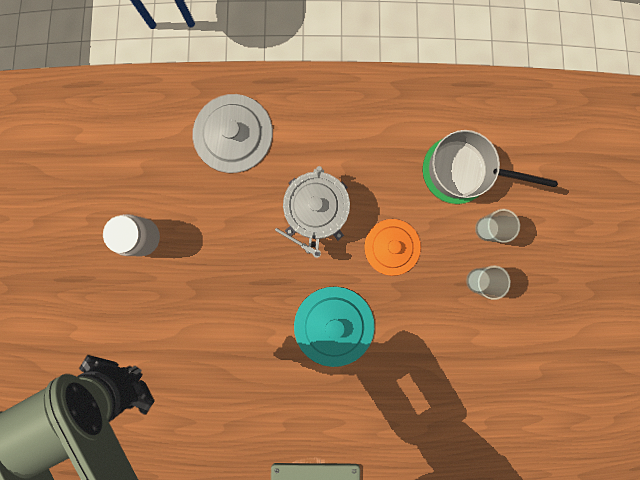

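Run:
```python
from h import *
f=lambda u,v:(260+u*110/400-.5,150+v*120/440-.5)
piv=onplane('top',[f(207,379)],.092)[0]; tip=onplane('top',[f(60,291)],.104)[0]
v=tip-piv; print(piv,tip,np.hypot(*v[:2]),'angle vs tiffin x',np.rad2deg(np.arctan2(v[1],v[0]))+3.5)
# ring and lid raised-disc circle
disc=onplane('top',[f(200,201)],.093)[0]; print('lid',disc, 'ring',onplane('top',[f(206,202)],.09)[0])
a=cv2.imread('pics/top6.png')[225:265,270:340]; cv2.imwrite('pics/c7.png',cv2.resize(a,None,fx=11,fy=11,interpolation=2))
d=np.load('pics/top6.npz')['d']
im=cv2.imread('pics/top6.png')[165:245,275:360]; cv2.imwrite('pics/c8.png',cv2.resize(im,None,fx=7,fy=7,interpolation=2))
```

```text
[5.51851277e-01 8.23358779e-05 9.20000000e-02] [0.59798971 0.07938102 0.104     ] 0.09174440793632824 angle vs tiffin x 63.30782470377555
lid [0.64769565 0.00451062 0.093     ] ring [0.64748471 0.00122907 0.09      ]
```

View pics/c7.png

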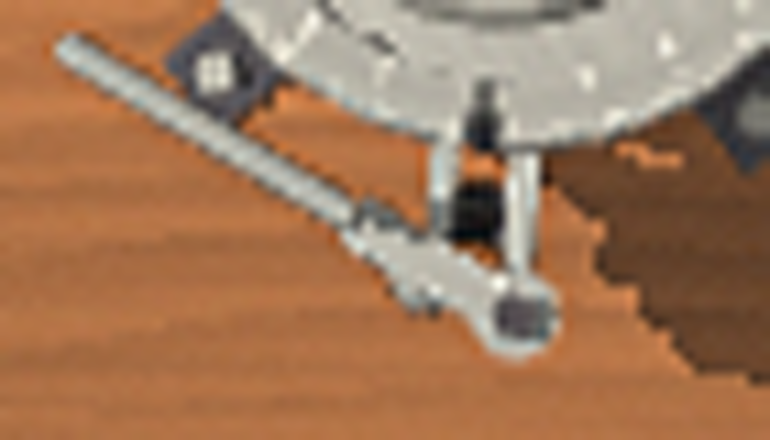

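View pics/c8.png

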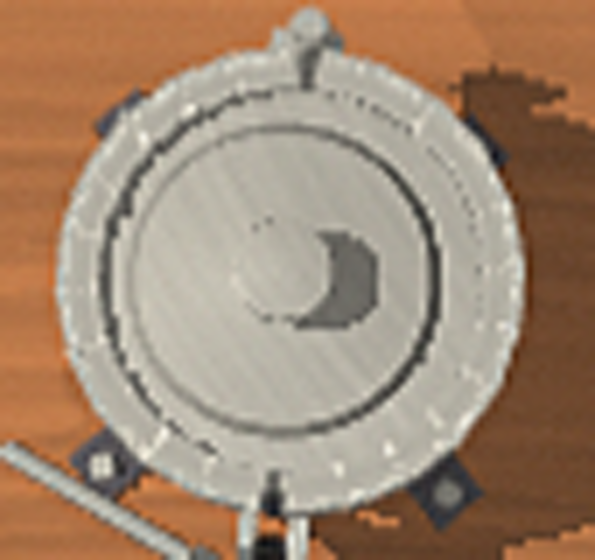

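Run:
```python
from h import *
home=c+rot(YAW)@[-.09,.008]
for z in(.078,.054): print('home px in c7',(proj('top',[[*home,z]])[0]+.5-[270,225])*11)
for nm in('top0','top6'):
    im=cv2.imread(f'pics/{nm}.png'); g=cv2.cvtColor(im,cv2.COLOR_BGR2GRAY).astype(np.float32)
    # dark ring around raised disc: darkest radius along rays from guessed lid centre, plane z=.09
    from scipy.ndimage import map_coordinates
    from scipy.optimize import least_squares
    c0=np.array([.648,.005]); pts=[]
    for a in np.deg2rad(np.arange(0,360,6)):
        r=np.arange(.036,.049,.0003); P=np.c_[c0[0]+r*np.cos(a),c0[1]+r*np.sin(a),np.full(len(r),.086)]
        uv=proj('top',P); v=map_coordinates(g,[uv[:,1],uv[:,0]],order=1); k=v.argmin(); 
        if v[k]<np.median(v)-12: pts.append(P[k,:2])
    pts=np.array(pts); s=least_squares(lambda p:np.hypot(*(pts-p[:2]).T)-p[2],[*c0,.042],loss='soft_l1',f_scale=.0005)
    print(nm,len(pts),s.x,np.median(abs(s.fun)))
    S=cv2.cvtColor(im,cv2.COLOR_BGR2HSV)[:,:,1].astype(float); q=[]
    for a in np.deg2rad(np.arange(-140,140,5)):
        r=np.arange(.055,.08,.0002); P=np.c_[.648+r*np.cos(a),.001+r*np.sin(a),np.full(len(r),.09)]
        uv=proj('top',P); v=map_coordinates(S,[uv[:,1],uv[:,0]],order=1); k=np.where(v>70)[0]
        if len(k): q.append(P[k[0],:2])
    q=np.array(q)
    s=least_squares(lambda p:np.hypot(*(q-p).T)-.066,[.648,.001],loss='soft_l1',f_scale=.0004); print(' ring',s.x,np.median(abs(s.fun)))
```

```text
home px in c7 [436.5634356  274.82559514]
home px in c7 [437.42597692 277.10258334]
top0 60 [0.6489112  0.00712751 0.04346871] 0.0003209405389256008
 ring [0.64812314 0.00109884] 0.0003490674153063672
top6 60 [0.6484184  0.00613816 0.04531258] 0.00182072727026001
 ring [0.64815783 0.00150076] 0.0003127089483407064
```

Run:
```python
from h import *
from scipy.ndimage import map_coordinates
from scipy.optimize import least_squares
for nm,c0 in(('top0',[.649,.0071]),('top6',[.648,.003])):
    g=cv2.cvtColor(cv2.imread(f'pics/{nm}.png'),cv2.COLOR_BGR2GRAY).astype(np.float32); c0=np.array(c0)
    for it in range(5):
        pts=[]
        for a in np.deg2rad(np.arange(0,360,5)):
            r=np.arange(.0405,.0465,.0003); P=np.c_[c0[0]+r*np.cos(a),c0[1]+r*np.sin(a),np.full(len(r),.086)]
            uv=proj('top',P); v=map_coordinates(g,[uv[:,1],uv[:,0]],order=1); k=v.argmin()
            if 0<k<len(r)-1 and v[k]<np.median(v)-8: pts.append(P[k,:2])
        pts=np.array(pts); s=least_squares(lambda p:np.hypot(*(pts-p).T)-.0435,c0,loss='soft_l1',f_scale=.0005); c0=s.x
        print(nm,len(pts),c0.round(4),np.median(abs(s.fun)).round(5))
```

```text
top0 71 [0.6489 0.0072] 0.00029
top0 71 [0.6489 0.0071] 0.00031
top0 71 [0.6489 0.0072] 0.0003
top0 71 [0.6489 0.0072] 0.0003
top0 71 [0.6489 0.0072] 0.00031
top6 72 [0.6481 0.0034] 0.0003
top6 72 [0.648  0.0034] 0.0003
top6 72 [0.648  0.0034] 0.0003
top6 72 [0.6481 0.0034] 0.0003
top6 72 [0.648  0.0034] 0.0003
```

Run:
```python
from h import *
print(arm.sense()['time_s']); arm.finish_job()
```

```text
43.8167
the job is handed in; nothing more can be done
```

The tiffin is shut and latched, and I handed the job in at 43.8 s of the 72 s allowed. I had no verdict back, so what follows rests on my own checks.

- **Ring:** I swung the half ring round with the shut fingers on the lug head. The buffer gave from about 5 N, then took about 4 N per mm. I held it at about 11 N, roughly 3 mm short of home, then released.
- **Lever:** I swept it clockwise. The pin met the lug at about 86° in the world frame, with a peak of about 4 N. The solid stop came about 64° counter-clockwise of the tiffin's +x, and I held about 12 N normal to the handle, then let go.
- **Force on the lever:** vertical friction brought the total while holding to about 14.7 N on average, with a highest reading of 15.4 N. That is above the 12 N I was aiming for and close to the 16 N limit.
- **After release:** in the picture the handle stands at about 63° (expected 61 to 68°). The lid's centre is about 2 mm from the axis, down from about 6 mm (limit 4 mm). The bystanders look unmoved and the wrist force reads zero.
- **Not confirmed:** the lever hides the lug head and latch pin from above. The pin's position behind the head and the 2.8 mm lug tolerance are therefore inferred from the lever angle and the stop I felt. My first lid fit on the final picture was unreliable; the 2 mm figure comes from a refit.

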